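Warm the pitch pot and close the guard

ROBOT

A 6-joint arm with a two-finger parallel gripper is mounted at the origin on the work surface. World frame = base frame: x ahead of the robot, y to its left, z up, the work surface at z = 0. Lengths are in m, angles in rad, forces in N, time in s.
With the tool pointing down it reaches from about 0.35 to 0.975 m from the base axis. Payload 4.9 kg.
Tool frame: the origin (TCP) lies midway between the tips of the shut fingers; the grasp point (between the pads) lies 19 mm behind it; z points along the fingers, y is the line along which they close (so a half turn about z gives the same grasp; the last joint's range is limited). The gripper opens to 85 mm and grips with 20 to 120 N. Pads are 22 mm wide; open, the fingers measure 114 mm over their backs; the gripper's body (76 mm by 85 mm) begins 54 mm behind the grasp point. The pads swing forward as they close: fully open they stand 13 mm farther back than shut.
Start: joints at [-1.432, 0.053, 1.613, -0, 1.476, -0.119], TCP at [0.159, -0.604, 0.231] pointing down, gripper open.
Joint ranges: [-3.01, 3.01], [-1.01, 2.22], [0.06, 2.58], [-1.02, 4.17], [0.09, 2.62], [-3.14, 3.14]. Speed limits (rad/s): [2.57, 2.57, 3.14, 3.14, 3.14, 3.14].

INTERFACE

Orientations are given as a unit quaternion [w, x, y, z].
In Python, from plant import state, grab_frame, job_done, cut_out, place_of gives the robot as it stands.
- The arm moves only by the tool jog_arm, never from a script. Its argument "motion" is text: rows parted by semicolons, each of 7 numbers parted by spaces: the opening in per cent of the stroke, from 0 (shut) to 100 (fully open), then the shift along the tool's x, y, z as a fraction of full scale, then the turn, a rotation vector about the tool's x, y, z as a fraction of full scale. A call has exactly 5 rows; each row is the pose to reach, as a shift and turn from the pose commanded when the call began, along the tool's axes at that moment; what a row does not reach only later rows make up. Full scale, the value 1, is 50 cm for a shift and 1.5 rad for a turn. A row lasts 1/8 s, in which the tool goes at most 62.5 mm and 10.7 degrees, less where a joint would pass 70% of its speed; a pose out of reach is approached as far as the arm can. A call with a number of a shift or a turn outside -1 to 1 is refused whole. A call with a gripper value outside its range is refused whole. The fingers move at their own pace and stop on an object; the grip force is fixed at half the most. Time passes only in rows, so rows that repeat a pose let the fingers close, or fill a call up. It gives the time, the measured TCP pose, the force, the opening and the grip force at its end, in the units of the state.
- state(): the state, without advancing time (a new reading comes with each control period).
- grab_frame(name): name is "scene" or "top"; returns a dict with "color" (384x512x3 uint8, red, green, blue), "range_z" (384x512 float32, m along the optical axis (not along the pixel's ray), 0 where there is no reading), "intrinsics" (3x3 intrinsics, pixels), "world_from_camera" (4x4, takes a point from camera to world coordinates). Camera axes: x right, y up, looking along -z (the intrinsics and any distortion apply to the point x, -y, -z); pixel columns grow to the right and rows downward; lengths in m; the calibration is good to about 2 mm. A picture is of the moment at which its call begins.
- job_done(): hands the job in; it is judged then, once.
Trained networks look in the newest picture that a camera, given by its name, has taken for a name from the list of things; names that differ only in an ending like _2 or _b are one class to them, and where a whole thing is asked for, a point or a joint stands for the part that bears it (a point fixed in the world has none). Each returns a list of dicts, best first, with "p" (0 to 1); they miss things now and then, are a little off and sometimes report something else, mostly with a low value. They report only what shows in the picture. A call takes as long as a camera call. They do not tell look-alikes from the thing itself.
- cut_out(camera, thing): "pixels" (384x512 bool, what is visible of it).
- place_of(camera, thing): "at" ([x, y, z] in m, in world coordinates, good to about 4 mm: a listed point, or the origin of a listed thing).
The state is a dict: "time": time; "joint_pos": joint angles; "joint_vel": joint speeds; "joint_efforts": joint torques, N m; "tool_pos": TCP position; "tool_rot": TCP orientation; "contact_force": force on the tool from outside, world axes, zero at the start; "ft_torque": the same for the moment, N m; "gripper_width": opening from 0.0 (shut) to 1.0 (fully open); "grasp_force": force on a finger pad.
Only numpy, scipy, OpenCV 4.12 (cv2) and the standard library are available. Lean on these libraries where they do the work, as an engineer would, in place of code of your own. Each camera call takes 0.05 s, during which the arm holds its last target. There are 200 camera calls.

TASK

Slide the lidded copper pot along the warming plate, without lifting it, until it stands wholly inside the red heating ring. Then gently lower the hinged clear guard lid until it is fully closed over the station, never letting it slam. Leave everything else where it is.

Things in the scene. Friction and masses are not known exactly. Their poses are not given: they have to be found in the camera images.
- station: Fixed blue warming station, an open-topped box 215 mm deep (x) x 420 mm wide (y). Origin: centre of its underside; x points from its front to the hinge at the back, z up. The plate inside is 30 mm above the table; walls 8 mm thick, back and sides up to 120 mm above the table, front wall to 100 mm. The ring marks lie on the plate 85 mm either side of the middle (which is which varies).
- guard (a joint): Opening angle of the guard lid, rad: 0 closed flat on the walls, grows as it opens upward, stop at 1.15. The lid is 215 x 420 mm, 8 mm thick, 0.35 kg: a clear pane in a steel frame, hinged at the back. It starts open, leaning over the plate; a stiff hinge keeps it where it is left (1 to 4 N at the bar moves it).
- guard_hinge (a point): Centre of the lid's hinge line, at the top of the station's back wall, 120 mm above the table; the hinge line runs along the station's y.
- guard_bar (a point): Middle of the lid's orange grip bar: round, 12 mm in diameter, 120 mm long, parallel to the hinge line and 245 mm from it, held 30 mm in front of the lid's front edge by two thin arms at its ends. Site axes turn with the lid; when closed it is 125 mm above the table.
- pot: Lidded copper pot, closed and rigid, 90 mm across at the foot (94 mm at its lid), 48 mm tall plus a knob, about 0.6 kg, loose. Origin: centre of its underside, z up. Starts on the white ring, under the open lid.
- pot_knob (a point): Grip point on the pot's black knob, on the pot's axis, 66 mm above its underside. The knob is an upright cylinder 22 mm in diameter, 28 mm tall (48 to 76 mm above the underside).
- heat_mark: Centre of the red heating ring painted on the plate, with a red spot in the middle; inner radius 62 mm, outer 70 mm. Target for the pot.
- rest_mark: Centre of the white rest ring painted on the plate; inner radius 62 mm, outer 70 mm. The pot starts here.
- punch: Bystander, loose, leave alone: small brass punch tip, 22 mm across, 34 mm tall, standing on the plate in a back corner of the station.
- hammer: Bystander, loose, leave alone: hammer lying to the left.
- figure: Bystander, loose, leave alone: copper figure, 56 mm across, 83 mm tall.
- flux: Bystander, loose, leave alone: white-capped jar, 54 mm across, 90 mm tall.
- mallet: Bystander, loose, leave alone: wooden mallet lying to the right.
- disc_bowl: Bystander, loose, leave alone: steel bowl, 100 mm across, 40 mm tall.
- bench_block: Bystander, loose, leave alone: steel bench block, 90 x 90 x 30 mm.
There are look-alikes about, which are no part of the job. What is shaped like the pot but blue, turquoise or yellow is not meant.

How it is judged:
On the way, in this order (a step that is already met when the one before it is completed fails the run):
1. the pot has been slid inside the red ring, with the guard still open (horizontal distance between pot and heat_mark below 0.018 m and height (world z) of pot below 0.034 m and angle between pot's own z axis and vertical below 0.08 rad and value of joint guard above 0.5 rad), for 0.2 s.
2. the guard is lowered closed, the pot still inside the red ring (horizontal distance between pot and heat_mark below 0.018 m and height (world z) of pot below 0.034 m and angle between pot's own z axis and vertical below 0.08 rad and value of joint guard below 0.035 rad), for 0.2 s.
At the end, for the whole second after the job is handed in: The pot stands upright and at rest on the plate with its centre within 18 mm of the red ring's centre, and the guard lid is closed to within 0.035 rad (all of step 2 and linear speed of pot below 0.02 m/s); the robot touches nothing.
It fails at once if the pot is lifted more than 8 mm off the plate (height (world z) of pot above 0.038 m).
It fails at once if the pot is tipped by more than 0.3 rad (angle between pot's own z axis and vertical above 0.3 rad).
It fails at once if the guard slams: it closes faster than 2 rad/s (velocity of joint guard below -2 rad/s).
It fails at once if a bystander is moved more than 30 mm (distance of any of punch, hammer, figure, flux, mallet, disc_bowl, bench_block from where it was at the start of the episode above 0.03 m).
It also fails if it takes over 72 s, if anything falls off the work surface, if the arm or the gripper's body presses on something with over 40 N, if the wrist force passes 120 N, or if a joint passes its speed limit or range.

## Working session

There is one attempt and no reset: what is moved stays moved. The work goes in short steps, Python scripts to look and compute and a tool call to move; the robot and the scene stay as the last step left them, time stands still between calls to the robot, and variables do not carry over. Pictures are saved under pics/ and viewed, at most 10 in all, crops included, and the job is handed in when it is done.

Besides the shell and the picture viewer there is one more tool, called after "Call:" as name(argument=value, ...) on one line, values as JSON. jog_arm: Moves the arm, as the interface text tells. Shift numbers are shares of 50 cm and turn numbers shares of 1.5 rad, none past 1 either way. Its arguments: {"type":"object","properties":{"motion":{"type":"string"}},"required":["motion"]}

```bash
mkdir -p pics; python3 - <<'E'
from plant import *
import cv2,numpy as np
a=grab_frame("scene");b=grab_frame("top")
for n,f in(("scene",a),("top",b)):
    cv2.imwrite(f"pics/{n}0.png",f["color"][:,:,::-1]); print(n,np.round(f["world_from_camera"],2).tolist())
for c in("scene","top"):
    for t in("station","guard_hinge","guard_bar","pot","pot_knob","heat_mark","rest_mark","punch","figure","flux"):
        print(c,t,[(np.round(d["at"],3).tolist(),round(d["p"],2)) for d in place_of(c,t)[:4]])
s=state();print(s["time"],s["tool_pos"],s["tool_rot"],s["contact_force"])
E
```

```text
scene [[0.89, 0.43, -0.15, 0.39], [-0.46, 0.84, -0.28, -0.26], [0.01, 0.31, 0.95, 1.07], [0.0, 0.0, 0.0, 1.0]]
top [[-0.01, 0.99, -0.13, 0.37], [-1.0, -0.01, 0.01, 0.04], [0.01, 0.13, 0.99, 1.26], [0.0, 0.0, 0.0, 1.0]]
scene station [([0.6, 0.019, -0.0], 0.78), ([0.481, -0.449, 0.002], 0.69), ([0.604, -0.065, 0.028], 0.19)]
scene guard_hinge [([0.706, 0.023, 0.122], 0.85), ([0.594, 0.099, 0.032], 0.17)]
scene guard_bar []
scene pot [([0.6, -0.066, 0.029], 0.93), ([0.815, -0.021, 0.001], 0.67), ([0.509, -0.285, 0.003], 0.65), ([0.363, -0.05, 0.002], 0.64)]
scene pot_knob [([0.36, -0.053, 0.064], 0.96), ([0.817, -0.022, 0.064], 0.76), ([0.594, -0.074, 0.094], 0.57), ([0.481, -0.45, 0.001], 0.34)]
scene heat_mark [([0.595, 0.102, 0.031], 0.81), ([0.476, -0.449, 0.001], 0.73), ([0.524, 0.517, 0.003], 0.55)]
scene rest_mark [([0.602, -0.064, 0.029], 0.59), ([0.269, -0.326, 0.002], 0.23)]
scene punch [([0.668, 0.202, 0.029], 0.45), ([0.598, 0.103, 0.032], 0.42)]
scene figure [([0.609, 0.415, 0.001], 0.84), ([0.631, -0.415, -0.002], 0.49)]
scene flux [([0.528, 0.516, 0.002], 0.87)]
top station []
top guard_hinge [([0.708, 0.026, 0.121], 0.84)]
top guard_bar [([0.595, 0.017, 0.336], 0.61)]
top pot [([0.81, -0.022, 0.0], 0.86), ([0.36, -0.046, -0.001], 0.75), ([0.502, -0.285, -0.001], 0.56)]
top pot_knob [([0.815, -0.02, 0.069], 0.76), ([0.598, -0.075, 0.096], 0.61), ([0.358, -0.049, 0.067], 0.56), ([0.506, -0.278, 0.066], 0.56)]
top heat_mark [([0.594, 0.1, 0.025], 0.88)]
top rest_mark [([0.605, -0.068, 0.034], 0.87)]
top punch []
top figure [([0.613, 0.416, -0.0], 0.58)]
top flux [([0.525, 0.513, 0.0], 0.86)]
1.1 [ 0.1593172  -0.60433869  0.23130345] [ 6.30757248e-06  9.91705076e-01  1.28534202e-01 -1.31613713e-05] [ 0.03238511  0.31485505 -0.49659087]
```

View pics/scene0.png

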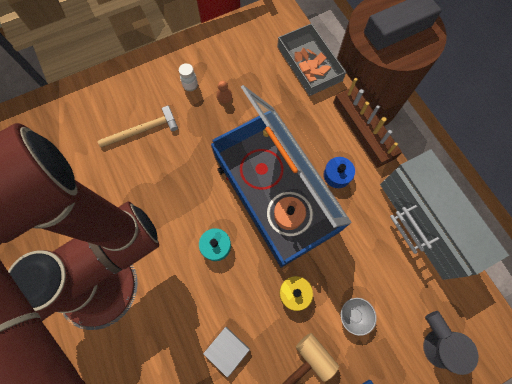

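View pics/top0.png

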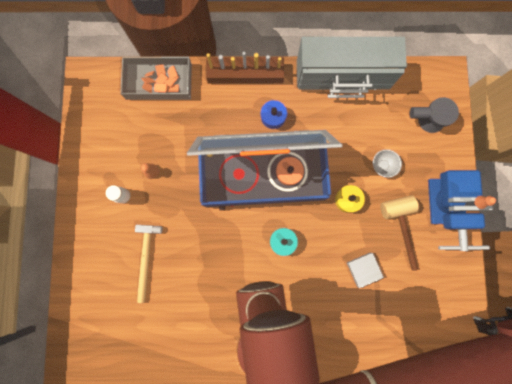

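Candidates for the pot in scene0: copper (290,210) inside the white ring, turquoise (214,244), yellow (296,293), blue (340,170). I choose the copper one. The red ring is at (261,169), and the lid with its orange bar leans over the pot, so I'll go in with the tool tilted from the front.

```bash
cat > h.py <<'E'
import numpy as np
from scipy.spatial.transform import Rotation as Ro
from plant import *
YAW=0.048
xs=np.array([np.cos(YAW),np.sin(YAW),0]);ys=np.array([-xs[1],xs[0],0]);up=np.array([0,0,1.])
def cur():
    s=state();q=s["tool_rot"];return np.array(s["tool_pos"]),Ro.from_quat([q[1],q[2],q[3],q[0]])
def tgt(th):
    z=-np.cos(th)*up+np.sin(th)*xs;y=-ys;return Ro.from_matrix(np.column_stack([np.cross(y,z),y,z]))
def rel(p,th,p0=None,R0=None):
    if p0 is None:p0,R0=cur()
    d=R0.inv().apply(np.array(p)-p0)/.5;r=(R0.inv()*tgt(th)).as_rotvec()/1.5
    print("dist %.3f"%np.linalg.norm(np.array(p)-p0),"row:",*np.round(np.r_[d,r],3))
E
python3 - <<'E'
from h import *;import cv2
c=cv2.imread("pics/scene0.png")[130:270,200:360];cv2.imwrite("pics/crop0.png",cv2.resize(c,None,fx=4,fy=4,interpolation=2))
f=grab_frame("scene")
# knob from depth: highest dark points near knob
K=np.array(f["intrinsics"]);T=np.array(f["world_from_camera"]);Z=f["range_z"]
v,u=np.mgrid[:384,:512];P=np.stack([(u-K[0,2])*Z/K[0,0],-(v-K[1,2])*Z/K[1,1],-Z],-1)@T[:3,:3].T+T[:3,3]
m=(abs(P[...,0]-.6)<.03)&(abs(P[...,1]+.07)<.03)&(P[...,2]>.098)&(P[...,2]<.115)&(Z>0)
print("knob top",m.sum(),np.median(P[m],0))
for t in("pot","guard_bar"):
    for d in cut_out("scene",t)[:2]:print(t,d["p"],np.round(np.median(P[d["pixels"]],0),3),d["pixels"].sum())
hsv=cv2.cvtColor(f["color"],cv2.COLOR_RGB2HSV)
r=((hsv[...,0]<6)|(hsv[...,0]>174))&(hsv[...,1]>180)&(abs(P[...,2]-.03)<.008)&(abs(P[...,1]-.1)<.1)
(cx,cy),rad=cv2.minEnclosingCircle(P[r][:,:2].astype(np.float32));print("ring",cx,cy,rad,r.sum())
rel([.482,-.077,.238],.70)
E
```

```text
knob top 46 [ 0.5982775  -0.07144017  0.10504595]
pot 0.91 [ 0.802 -0.026  0.047] 718
pot 0.83 [ 0.595 -0.077  0.077] 808
guard_bar 0.66 [0.645 0.003 0.253] 2836
ring 0.5971454381942749 0.10421313345432281 0.06973673403263092 316
dist 0.618 row: 0.893 -0.855 -0.013 -0.049 0.465 0.134
```

View pics/crop0.png

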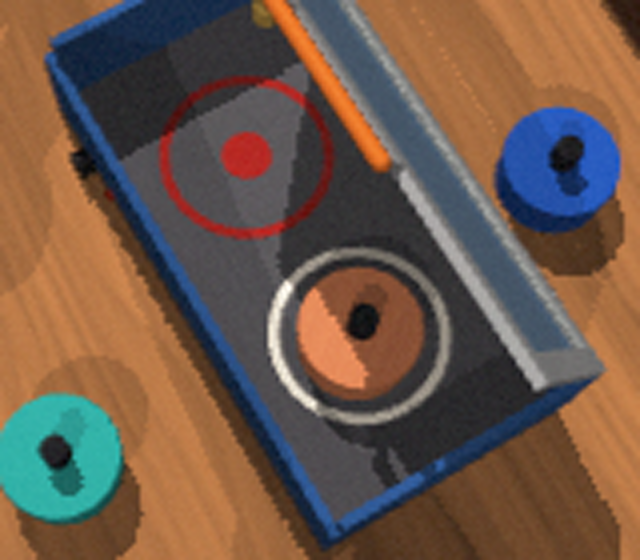

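Call:
jog_arm(motion="100 0.08 -0.09 -0.01 0 0.04 0.013; 100 0.17 -0.17 -0.02 -0.005 0.09 0.03; 100 0.26 -0.25 -0.02 -0.01 0.14 0.04; 100 0.35 -0.34 -0.03 -0.02 0.18 0.05; 100 0.44 -0.42 -0.03 -0.025 0.23 0.07")

```text
time: 1.88
tool_pos: [0.3195, -0.3438, 0.2471]
tool_rot: [-0.003, 0.982, 0.074, 0.174]
contact_force: [0.7, 1.2, 0.9]
gripper_width: 0.995
grasp_force: 0.0
```

```bash
python3 -c "
from h import *
rel([.482,-.074,.238],.70);print(state()['tool_pos'])"
```

```text
dist 0.315 row: 0.373 -0.486 0.145 -0.022 0.233 0.064
[ 0.31949039 -0.34377584  0.24713714]
```

Call:
jog_arm(motion="100 0.08 -0.1 0.03 -0.005 0.05 0.013; 100 0.16 -0.2 0.06 -0.01 0.1 0.03; 100 0.24 -0.3 0.09 -0.01 0.15 0.04; 100 0.31 -0.4 0.12 -0.02 0.19 0.05; 100 0.373 -0.486 0.145 -0.022 0.233 0.064")

```text
time: 2.5
tool_pos: [0.4798, -0.0759, 0.2376]
tool_rot: [-0.008, 0.939, 0.022, 0.343]
contact_force: [0.7, -0.8, 0.1]
gripper_width: 1.003
grasp_force: 0.0
```

```bash
python3 - <<'E'
from h import *;import cv2
f=grab_frame("scene");cv2.imwrite("pics/s1.png",cv2.resize(f["color"][80:300,130:420,::-1],None,fx=2.5,fy=2.5))
s=state();print(s["tool_pos"],s["joint_pos"])
rel([.54,-.072,.162],.70);rel([.606,-.072,.092],.70)
for c in("scene","top"):print([(np.round(d["at"],3),d["p"]) for d in place_of(c,"pot_knob")+place_of(c,"guard_bar")])
E
```

```text
[ 0.48075337 -0.06670067  0.2357947 ] [-0.49825158 -0.81299046  2.36082739  0.42012061  1.01692539  0.89638827]
dist 0.095 row: -0.005 0.019 0.189 -0.009 -0.001 0.004
dist 0.191 row: 0.005 0.028 0.38 -0.009 -0.001 0.004
[(array([ 0.506, -0.284,  0.067]), 0.76), (array([ 0.358, -0.049,  0.067]), 0.74), (array([ 0.599, -0.07 ,  0.096]), 0.68), (array([ 0.81 , -0.02 ,  0.067]), 0.6), (array([0.6  , 0.02 , 0.337]), 0.71)]
[(array([ 0.815, -0.02 ,  0.069]), 0.76), (array([ 0.598, -0.075,  0.096]), 0.61), (array([ 0.358, -0.049,  0.067]), 0.56), (array([ 0.506, -0.278,  0.066]), 0.56), (array([0.595, 0.017, 0.336]), 0.61)]
```

View pics/s1.png

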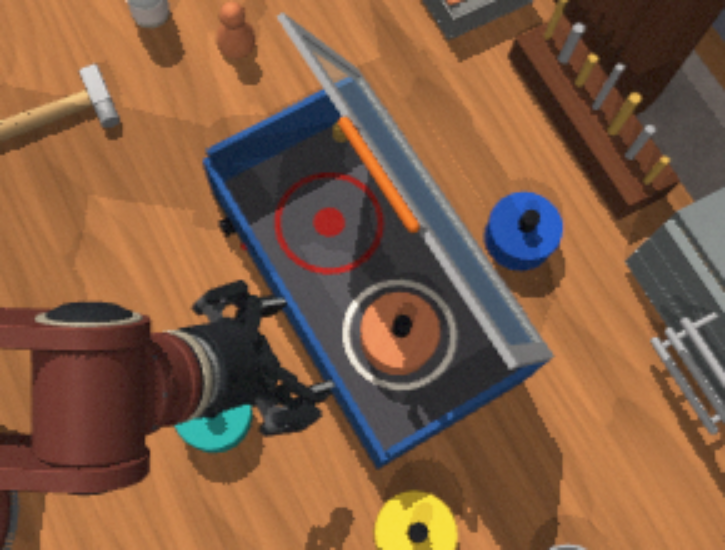

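The tilted gripper (image ~(260,360)) stands in front of the wall. The copper pot's knob is at (402,324), the red spot is at (329,222) and the bar is clear. Going in.

Call:
jog_arm(motion="80 0 0.005 0.06 0 0 0; 70 0 0.01 0.13 0 0 0; 70 0 0.015 0.2 0 0 0; 70 0 0.015 0.24 0 0 0; 70 0 0.015 0.26 0 0 0")

```text
time: 3.38
tool_pos: [0.5629, -0.0835, 0.1361]
tool_rot: [-0.008, 0.94, 0.021, 0.341]
contact_force: [0.4, -0.2, 0.2]
gripper_width: 0.7
grasp_force: 0.0
```

```bash
python3 - <<'E'
from h import *;import cv2
f=grab_frame("scene");cv2.imwrite("pics/s2.png",cv2.resize(f["color"][80:300,130:420,::-1],None,fx=2.5,fy=2.5))
s=state();print(s["tool_pos"],s["gripper_width"])
rel([.606,-.072,.092],.70)
E
```

```text
[ 0.56288899 -0.0830345   0.1357283 ] 0.7047158343931503
dist 0.062 row: 0.011 -0.018 0.123 0.0 0.003 -0.002
```

View pics/s2.png

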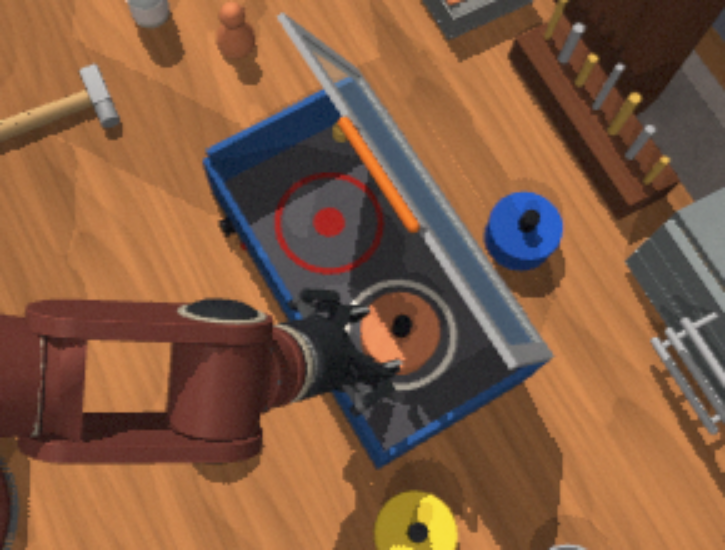

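The fingers at (365,310) and (395,365) straddle the knob at (402,324). Advancing the rest of the way.

Call:
jog_arm(motion="70 0.004 -0.01 0.03 0 0 0; 70 0.008 -0.018 0.06 0 0 0; 70 0.011 -0.018 0.09 0 0 0; 70 0.011 -0.018 0.123 0 0 0; 70 0.011 -0.018 0.123 0 0 0")

```text
time: 4.05
tool_pos: [0.6061, -0.0707, 0.0936]
tool_rot: [-0.008, 0.94, 0.022, 0.341]
contact_force: [0.8, 0.1, 0.3]
gripper_width: 0.702
grasp_force: 0.0
```

```bash
python3 - <<'E'
from h import *
s=state();print(s["tool_pos"],s["contact_force"])
rel([.606,-.072,.092],.70)
E
```

```text
[ 0.60612395 -0.07074406  0.0936312 ] [0.78776587 0.06553609 0.33753041]
dist 0.002 row: -0.002 0.002 0.002 -0.0 0.002 -0.0
```

Call:
jog_arm(motion="40 0 0 0 0 0 0; 25 0 0 0 0 0 0; 10 0 0 0 0 0 0; 0 0 0 0 0 0 0; 0 0 0 0 0 0 0")

```text
time: 4.68
tool_pos: [0.6071, -0.0706, 0.0952]
tool_rot: [-0.008, 0.939, 0.023, 0.343]
contact_force: [-4.0, -4.7, 4.8]
gripper_width: 0.227
grasp_force: 58.8
```

```bash
python3 - <<'E'
from h import *
s=state();print(s["tool_pos"],s["contact_force"],s["gripper_width"],s["grasp_force"])
p=s["tool_pos"]; 
rel(p+np.array([-.001,.174,0]),.70)
rel(p+np.array([-.001,.174,0.001])/2,.70)
for c in("scene","top"):print([(np.round(d["at"],3),d["p"]) for t in("pot","heat_mark") for d in place_of(c,t)])
E
```

```text
[ 0.60709529 -0.07060109  0.09519399] [-4.03021837 -4.6515613   4.84110455] 0.2273353406956462 58.786184191703796
dist 0.174 row: 0.012 -0.348 0.009 0.001 0.0 0.001
dist 0.087 row: 0.006 -0.174 0.004 0.001 0.0 0.001
[(array([ 0.598, -0.068,  0.029]), 0.97), (array([ 0.507, -0.284,  0.   ]), 0.87), (array([ 0.816, -0.019,  0.001]), 0.63), (array([ 0.602, -0.067,  0.031]), 0.7), (array([0.596, 0.1  , 0.033]), 0.62)]
[(array([ 0.81 , -0.022,  0.   ]), 0.86), (array([ 0.36 , -0.046, -0.001]), 0.75), (array([ 0.502, -0.285, -0.001]), 0.56), (array([0.594, 0.1  , 0.025]), 0.88)]
```

Call:
jog_arm(motion="0 0.001 -0.03 0 0 0 0; 0 0.002 -0.065 0.001 0 0 0; 0 0.003 -0.1 0.002 0 0 0; 0 0.004 -0.135 0.003 0 0 0; 0 0.006 -0.17 0.004 0 0 0")

```text
time: 5.5
tool_pos: [0.6063, 0.0154, 0.0952]
tool_rot: [-0.008, 0.939, 0.023, 0.342]
contact_force: [0.1, -4.5, 1.8]
gripper_width: 0.224
grasp_force: 59.4
```

```bash
python3 - <<'E'
from h import *
s=state();print(s["tool_pos"],s["contact_force"],s["gripper_width"],s["grasp_force"])
rel([.605,.1025,.0945],.70)
E
```

```text
[0.60634573 0.01543187 0.09520545] [ 0.05846197 -4.51514902  1.7932107 ] 0.22433836925598208 59.35902178287506
dist 0.087 row: 0.004 -0.174 0.005 0.0 0.0 0.001
```

Call:
jog_arm(motion="0 0.001 -0.035 0 0 0 0; 0 0.002 -0.075 0.001 0 0 0; 0 0.003 -0.115 0.002 0 0 0; 0 0.004 -0.15 0.003 0 0 0; 0 0.004 -0.174 0.004 0 0 0")

```text
time: 6.12
tool_pos: [0.605, 0.1028, 0.0952]
tool_rot: [-0.008, 0.939, 0.024, 0.342]
contact_force: [0.3, -6.5, 4.3]
gripper_width: 0.227
grasp_force: 59.4
```

```bash
python3 - <<'E'
from h import *;import cv2
f=grab_frame("scene");cv2.imwrite("pics/s3.png",cv2.resize(f["color"][80:300,130:420,::-1],None,fx=2.5,fy=2.5))
s=state();print(s["tool_pos"],s["contact_force"],s["gripper_width"],s["grasp_force"])
for c in("scene","top"):print([(t,np.round(d["at"],3),d["p"]) for t in("pot","pot_knob","heat_mark","guard_bar") for d in place_of(c,t)])
E
```

```text
[0.6047356  0.10382771 0.09496562] [ 1.52972564 -1.74607818  2.66287975] 0.23119645990965626 59.5148366689682
[('pot', array([0.598, 0.105, 0.03 ]), 0.89), ('pot', array([ 0.817, -0.017,  0.001]), 0.89), ('pot', array([ 0.365, -0.05 ,  0.003]), 0.83), ('pot_knob', array([ 0.812, -0.02 ,  0.068]), 0.72), ('pot_knob', array([ 0.51 , -0.282,  0.066]), 0.62), ('pot_knob', array([ 0.364, -0.049,  0.064]), 0.59), ('pot_knob', array([0.669, 0.2  , 0.03 ]), 0.59), ('pot_knob', array([0.592, 0.101, 0.094]), 0.58), ('heat_mark', array([0.596, 0.101, 0.037]), 0.8), ('guard_bar', array([0.597, 0.019, 0.336]), 0.87), ('guard_bar', array([0.607, 0.414, 0.002]), 0.71)]
[('pot', array([ 0.81 , -0.022,  0.   ]), 0.86), ('pot', array([ 0.36 , -0.046, -0.001]), 0.75), ('pot', array([ 0.502, -0.285, -0.001]), 0.56), ('pot_knob', array([ 0.815, -0.02 ,  0.069]), 0.76), ('pot_knob', array([ 0.598, -0.075,  0.096]), 0.61), ('pot_knob', array([ 0.358, -0.049,  0.067]), 0.56), ('pot_knob', array([ 0.506, -0.278,  0.066]), 0.56), ('heat_mark', array([0.594, 0.1  , 0.025]), 0.88), ('guard_bar', array([0.595, 0.017, 0.336]), 0.61)]
```

View pics/s3.png

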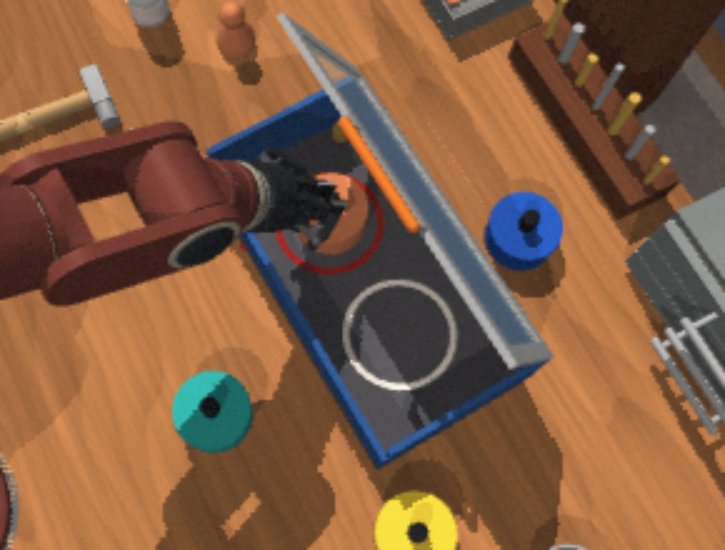

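The copper pot at (345,215) sits inside the red ring. Release and back out along the tool axis.

Call:
jog_arm(motion="20 0 0 0 0 0 0; 40 0 0 0 0 0 0; 65 0 0 0 0 0 0; 65 0 0 0 0 0 0; 65 0 0 0 0 0 0")

```text
time: 7.2
tool_pos: [0.6038, 0.1023, 0.0934]
tool_rot: [-0.008, 0.94, 0.023, 0.341]
contact_force: [0.3, 0.4, 0.4]
gripper_width: 0.65
grasp_force: 0.0
```

Call:
jog_arm(motion="65 0 0 -0.03 0 0 0; 65 0 0 -0.08 0 0 0; 65 0 0 -0.16 0 0 0; 65 0 0 -0.26 0 0 0; 65 0 0 -0.38 0 0 0")

```text
time: 7.82
tool_pos: [0.4808, 0.0963, 0.2395]
tool_rot: [-0.009, 0.94, 0.023, 0.34]
contact_force: [0.8, 0.6, 1.0]
gripper_width: 0.652
grasp_force: 0.0
```

```bash
python3 - <<'E'
from h import *;import cv2
f=grab_frame("scene");grab_frame("top");cv2.imwrite("pics/s4.png",cv2.resize(f["color"][80:300,130:420,::-1],None,fx=2.5,fy=2.5))
s=state();print(s["tool_pos"],s["joint_pos"],s["contact_force"],s["gripper_width"])
for c in("scene","top"):print([(t,np.round(d["at"],3),round(d["p"],2)) for t in("pot","pot_knob","heat_mark","guard_bar","guard_hinge") for d in place_of(c,t) if abs(d["at"][0]-.63)<.12 and abs(d["at"][1]-.08)<.1])
E
```

```text
[0.48320155 0.09661678 0.25112571] [ 0.04394148 -0.81464218  2.34138857  0.00502237  0.89790554  1.56336961] [ 0.77337664 -0.4754884   1.02941045] 0.6475921982384619
[('pot', array([0.599, 0.107, 0.029]), 0.86), ('pot_knob', array([0.595, 0.105, 0.09 ]), 0.56), ('heat_mark', array([0.597, 0.101, 0.033]), 0.7), ('guard_bar', array([0.595, 0.019, 0.334]), 0.62), ('guard_hinge', array([0.707, 0.023, 0.119]), 0.65)]
[('pot', array([0.597, 0.1  , 0.03 ]), 0.69), ('pot_knob', array([0.595, 0.101, 0.098]), 0.79), ('heat_mark', array([0.596, 0.099, 0.028]), 0.69), ('guard_bar', array([0.595, 0.017, 0.338]), 0.83), ('guard_hinge', array([0.705, 0.028, 0.122]), 0.92)]
```

View pics/s4.png

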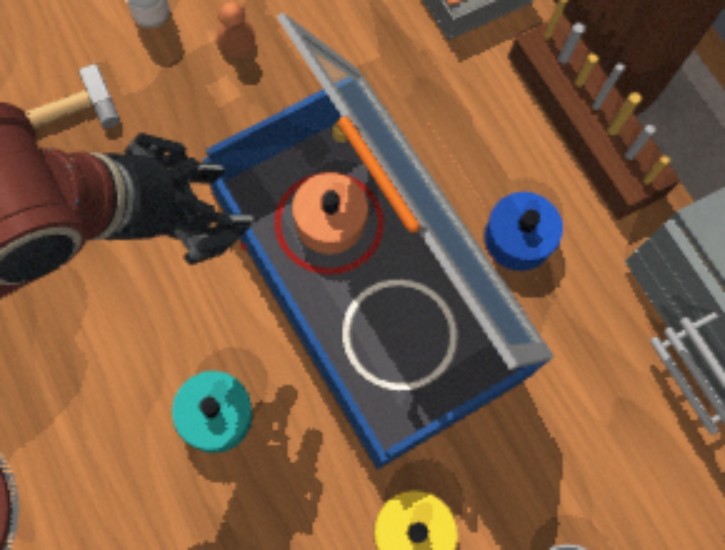

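The pot stands at (330,213), centred in the red ring to within a few mm, and the gripper is clear. Next I turn the gripper 90° about its axis so the fingers straddle the grip bar.

```bash
cat >> h.py <<'E'
H=np.array([.706,.0235,.12]); PH0=1.098
def tgt(th,o=0):
    z=-np.cos(th)*up+np.sin(th)*xs
    if o: return Ro.from_matrix(np.column_stack([ys,np.cross(z,ys),z]))
    y=-ys;return Ro.from_matrix(np.column_stack([np.cross(y,z),y,z]))
def rel2(p,th):
    p0,R0=cur();d=R0.inv().apply(np.array(p)-p0)/.5;r=(R0.inv()*tgt(th,1)).as_rotvec()/1.5
    print("dist %.3f"%np.linalg.norm(np.array(p)-p0),"row:",*np.round(np.r_[d,r],3))
def bar(ph): return H+.245*(-np.cos(ph)*xs+np.sin(ph)*up)+.005*np.array([0,0,1])*np.cos(ph)
def ins(ph,th,k,push=0): # TCP with bar k behind tip, offset push outward along -tool y dir
    R=tgt(th,1).as_matrix();return bar(ph)+k*R[:,2]-push*R[:,1]
E
python3 -c "
from h import *
print(bar(1.098),tgt(.5,1).as_matrix().round(2).tolist())
rel2([.52,.05,.36],.5)"
```

```text
[0.59456098 0.01814682 0.34039999] [[-0.05, 0.88, 0.48], [1.0, 0.04, 0.02], [0.0, 0.48, -0.88]]
dist 0.136 row: 0.211 0.096 -0.143 0.101 -0.102 -1.043
```

Call:
jog_arm(motion="60 0.02 0.01 -0.015 0.01 -0.01 -0.1; 55 0.045 0.02 -0.03 0.02 -0.02 -0.21; 50 0.07 0.03 -0.045 0.03 -0.03 -0.32; 50 0.095 0.04 -0.06 0.04 -0.04 -0.43; 50 0.115 0.05 -0.075 0.05 -0.05 -0.54")

```text
time: 9.05
tool_pos: [0.5039, 0.0721, 0.3049]
tool_rot: [0.093, 0.865, 0.406, 0.28]
contact_force: [0.1, 1.3, -0.1]
gripper_width: 0.501
grasp_force: 0.0
```

```bash
python3 -c "
from h import *
s=state();print(s['tool_pos'],s['joint_pos'],s['contact_force'])
rel2([.53,.02,.40],.5)"
```

```text
[0.50387224 0.07209039 0.30489425] [-0.05976669 -0.6958929   2.15917427  0.11276547  1.08815058  0.61029271] [ 0.14361944  1.31218128 -0.06183549]
dist 0.112 row: 0.026 0.176 -0.135 0.053 -0.05 -0.5
```

Call:
jog_arm(motion="50 0.005 0.03 -0.04 0.01 -0.01 -0.1; 50 0.01 0.07 -0.08 0.02 -0.02 -0.2; 50 0.02 0.11 -0.12 0.03 -0.03 -0.3; 50 0.026 0.15 -0.135 0.04 -0.04 -0.4; 50 0.026 0.176 -0.135 0.053 -0.05 -0.5")

```text
time: 9.68
tool_pos: [0.5301, 0.0193, 0.4013]
tool_rot: [0.172, 0.668, 0.701, 0.18]
contact_force: [0.2, 0.4, -0.5]
gripper_width: 0.5
grasp_force: 0.0
```

```bash
python3 -c "
from h import *
s=state();print(s['tool_pos'],s['joint_pos'],s['contact_force'])
rel2(ins(1.098,.5,-.03),.5);rel2(ins(1.098,.5,.018),.5)"
```

```text
[0.53010639 0.01926574 0.40133638] [-0.1556405  -0.56024335  1.89895927  0.10015066  1.31080961 -0.20477656] [ 0.17770468  0.39757578 -0.47732354]
dist 0.061 row: -0.008 0.054 0.109 0.001 0.0 -0.0
dist 0.106 row: -0.008 0.054 0.205 0.001 0.0 -0.0
```

Call:
jog_arm(motion="50 -0.003 0.025 0 0 0 0; 50 -0.006 0.054 0.02 0 0 0; 50 -0.008 0.054 0.05 0 0 0; 50 -0.008 0.054 0.08 0 0 0; 50 -0.008 0.054 0.1 0 0 0")

```text
time: 10.3
tool_pos: [0.5767, 0.0183, 0.3671]
tool_rot: [0.17, 0.67, 0.7, 0.18]
contact_force: [-0.4, -1.5, 0.2]
gripper_width: 0.504
grasp_force: 0.0
```

```bash
python3 - <<'E'
from h import *;import cv2
f=grab_frame("scene");t=grab_frame("top")
a=cv2.resize(f["color"][100:260,180:380,::-1],(500,400));b=cv2.resize(t["color"][90:190,220:300,::-1],(300,375));b=cv2.copyMakeBorder(b,0,25,0,0,0)
cv2.imwrite("pics/s5.png",np.hstack([a,b]))
s=state();print(s['tool_pos'],s['contact_force'])
for c in("scene","top"):print([(t,np.round(d["at"],3),round(d["p"],2)) for t in("guard_bar",) for d in place_of(c,t)])
rel2(ins(1.098,.5,.018),.5)
E
```

```text
[0.57651798 0.01832804 0.36687359] [ 0.56960001  0.27951917 -0.3144138 ]
[]
[('guard_bar', array([0.595, 0.017, 0.34 ]), 0.6)]
dist 0.052 row: -0.002 0.003 0.104 0.001 -0.0 -0.003
```

View pics/s5.png

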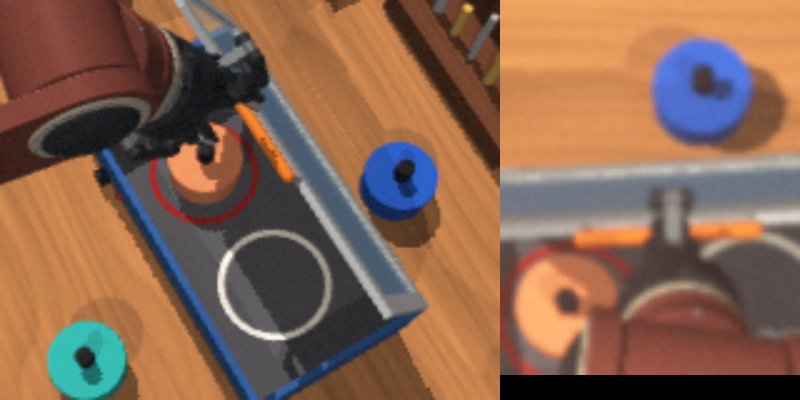

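The top view (right half) shows the rear finger at (670,205) behind the bar (row ~235) and near the bar's middle. Inserting.

Call:
jog_arm(motion="50 0 0 0.025 0 0 0; 50 0 0 0.05 0 0 0; 50 0 0 0.075 0 0 0; 40 0 0 0.1 0 0 0; 30 0 0 0.1 0 0 0")

```text
time: 11.12
tool_pos: [0.6008, 0.0193, 0.3234]
tool_rot: [0.17, 0.67, 0.7, 0.179]
contact_force: [0.2, -0.1, -0.9]
gripper_width: 0.3
grasp_force: 0.0
```

```bash
python3 - <<'E'
from h import *
s=state();print(s['tool_pos'],s['contact_force'],s['gripper_width'])
for ph,th in((.95,.5),(.8,.48),(.65,.45),(.5,.4)):
    print(ph,ins(ph,th,.014,0).round(3));rel2(ins(ph,th,.014,0),th)
E
```

```text
[0.60076714 0.01933718 0.32344476] [ 0.1635814  -0.13512263 -0.93027277] 0.3000391501915936
0.95 [0.57  0.017 0.31 ]
dist 0.033 row: -0.002 -0.066 -0.005 -0.001 -0.0 -0.003
0.8 [0.542 0.016 0.287]
dist 0.069 row: -0.002 -0.139 0.008 0.012 -0.0 -0.003
0.65 [0.517 0.014 0.26 ]
dist 0.105 row: -0.003 -0.208 0.032 0.032 -0.001 -0.003
0.5 [0.497 0.013 0.229]
dist 0.141 row: -0.003 -0.273 0.066 0.066 -0.001 -0.003
```

Call:
jog_arm(motion="30 0 -0.025 0 0 0 0; 30 0 -0.055 -0.002 0 0 0; 30 -0.001 -0.085 0 0.004 0 0; 30 -0.002 -0.115 0.004 0.008 0 0; 30 -0.002 -0.139 0.008 0.012 0 0")

```text
time: 11.75
tool_pos: [0.5412, 0.0157, 0.2884]
tool_rot: [0.165, 0.671, 0.701, 0.174]
contact_force: [1.5, 1.1, 0.9]
gripper_width: 0.299
grasp_force: 0.8
```

```bash
python3 - <<'E'
from h import *
s=state();print(s['tool_pos'],s['contact_force'],s['gripper_width'],s['joint_pos'])
grab_frame("top");grab_frame("scene")
for c in("scene","top"):print([(t,np.round(d["at"],3),round(d["p"],2)) for t in("guard_bar","pot") for d in place_of(c,t)])
for ph,th in((.65,.45),(.5,.4),(.4,.36)):
    print(ph,ins(ph,th,.012,0).round(3));rel2(ins(ph,th,.012,0),th)
E
```

```text
[0.54121263 0.01569593 0.28841689] [1.54157318 1.06926484 0.87554166] 0.2988318041561032 [-0.15839213 -0.51012267  2.04591517  0.10554615  1.13275387 -0.22339698]
[('guard_bar', array([0.545, 0.015, 0.297]), 0.78), ('pot', array([ 0.364, -0.049,  0.001]), 0.94), ('pot', array([ 0.51 , -0.284, -0.001]), 0.8), ('pot', array([ 0.816, -0.017,  0.003]), 0.77), ('pot', array([0.599, 0.106, 0.031]), 0.44)]
[('pot', array([ 0.505, -0.285,  0.   ]), 0.92), ('pot', array([ 0.811, -0.023,  0.004]), 0.88), ('pot', array([ 0.358, -0.047,  0.002]), 0.73), ('pot', array([0.596, 0.103, 0.032]), 0.47)]
0.65 [0.516 0.014 0.261]
dist 0.038 row: -0.0 -0.071 0.024 0.022 -0.0 -0.003
0.5 [0.496 0.013 0.231]
dist 0.074 row: -0.001 -0.136 0.06 0.056 -0.0 -0.003
0.4 [0.485 0.013 0.209]
dist 0.098 row: -0.001 -0.176 0.088 0.082 -0.0 -0.003
```

The lid follows with about 2 N of force. Continuing.

Call:
jog_arm(motion="30 0 -0.03 0.008 0.008 0 0; 30 0 -0.058 0.018 0.018 0 0; 30 0 -0.085 0.03 0.028 0 0; 30 0 -0.11 0.044 0.042 0 0; 30 -0.001 -0.136 0.06 0.056 0 0")

```text
time: 12.68
tool_pos: [0.4954, 0.0134, 0.2297]
tool_rot: [0.136, 0.678, 0.708, 0.144]
contact_force: [0.6, 0.3, 1.3]
gripper_width: 0.301
grasp_force: 0.5
```

```bash
python3 - <<'E'
from h import *
s=state();print(s['tool_pos'],s['contact_force'],s['gripper_width'],s['joint_pos'])
grab_frame("top");grab_frame("scene")
for c in("scene","top"):print([(t,np.round(d["at"],3),round(d["p"],2)) for t in("guard_bar",) for d in place_of(c,t)])
for ph,th in((.4,.36),(.3,.3),(.2,.3)):
    print(ph,ins(ph,th,.012,0).round(3));rel2(ins(ph,th,.012,0),th)
E
```

```text
[0.49536523 0.01343142 0.22971058] [0.59390145 0.27200537 1.2750393 ] 0.3011194852711631 [-0.17217399 -0.5621728   2.15888735  0.09354281  1.15675174 -0.23652216]
[('guard_bar', array([0.497, 0.015, 0.243]), 0.9)]
[('guard_bar', array([0.499, 0.014, 0.245]), 0.8)]
0.4 [0.485 0.013 0.209]
dist 0.024 row: -0.0 -0.036 0.03 0.026 -0.001 -0.003
0.3 [0.476 0.012 0.186]
dist 0.048 row: -0.0 -0.071 0.066 0.066 -0.001 -0.003
0.2 [0.47  0.012 0.162]
dist 0.072 row: -0.001 -0.1 0.105 0.066 -0.001 -0.003
```

Call:
jog_arm(motion="30 0 -0.015 0.012 0.01 0 0; 30 0 -0.03 0.025 0.02 0 0; 30 0 -0.045 0.038 0.035 0 0; 30 0 -0.058 0.052 0.05 0 0; 30 0 -0.071 0.066 0.066 0 0")

```text
time: 13.5
tool_pos: [0.4759, 0.0126, 0.1857]
tool_rot: [0.102, 0.684, 0.714, 0.109]
contact_force: [-0.4, -0.7, -0.6]
gripper_width: 0.305
grasp_force: 0.5
```

```bash
python3 - <<'E'
from h import *
s=state();print(s['tool_pos'],s['contact_force'],s['gripper_width'],s['joint_pos'])
grab_frame("top");grab_frame("scene")
for c in("scene","top"):print([(t,np.round(d["at"],3),round(d["p"],2)) for t in("guard_bar",) for d in place_of(c,t)])
rel2(ins(.35,.3,-.05),.3)
E
```

```text
[0.47586469 0.01261918 0.18568542] [-0.40235807 -0.67048995 -0.59083376] 0.3048825000742539 [-0.16838783 -0.51691075  2.18739408  0.06969119  1.17957461 -0.22904848]
[('guard_bar', array([0.479, 0.016, 0.201]), 0.78)]
[('guard_bar', array([0.478, 0.011, 0.203]), 0.61), ('guard_bar', array([0.287, 0.427, 0.   ]), 0.19)]
dist 0.072 row: -0.0 0.014 -0.144 -0.0 -0.001 -0.003
```

Lid at about 0.32 rad. Withdraw, shut the fingers and press from above.

Call:
jog_arm(motion="32 0 0 -0.03 0 0 0; 32 0 0 -0.07 0 0 0; 30 0 0 -0.12 0 0 0; 10 0 0 -0.144 0 0 0; 0 0 0 -0.144 0 0 0")

```text
time: 14.32
tool_pos: [0.4552, 0.0114, 0.2569]
tool_rot: [0.104, 0.684, 0.714, 0.11]
contact_force: [-0.7, -0.2, 0.2]
gripper_width: -0.003
grasp_force: 0.0
```

```bash
python3 - <<'E'
from h import *
grab_frame("top");grab_frame("scene")
for c in("scene","top"):print([(t,np.round(d["at"],3),round(d["p"],2)) for t in("guard_bar",) for d in place_of(c,t)])
s=state();print(s['tool_pos'],s['contact_force'],s['gripper_width'])
b=bar(.32);print(b)
rel2(b+[0.004,0,.016],.15)
E
```

```text
[('guard_bar', array([0.478, 0.013, 0.2  ]), 0.85), ('guard_bar', array([ 0.266, -0.327,  0.003]), 0.34)]
[('guard_bar', array([0.478, 0.012, 0.201]), 0.69)]
[0.45436369 0.01159155 0.25379331] [ 0.42695724  0.24133737 -0.40774496] -0.0005752875213292598
[0.47370518 0.01234128 0.20181498]
dist 0.043 row: -0.001 0.023 0.083 0.099 -0.001 -0.003
```

Call:
jog_arm(motion="0 0 0.015 0 0.03 0 0; 0 0 0.03 0.01 0.07 0 0; 0 0 0.03 0.04 0.099 0 0; 0 0 0.03 0.065 0.099 0 0; 0 0 0.03 0.08 0.099 0 0")

```text
time: 15.15
tool_pos: [0.4803, 0.0129, 0.2195]
tool_rot: [0.051, 0.69, 0.72, 0.055]
contact_force: [-0.3, 1.4, 0.4]
gripper_width: 0.002
grasp_force: 0.0
```

```bash
python3 - <<'E'
from h import *
s=state();print(s['tool_pos'],s['contact_force'],s['gripper_width'],s['joint_pos'])
for ph in(.25,.15,.08,0,-.02):
    p=bar(ph)+[.003,0,.006];print(ph,p.round(3));rel2(p,.15)
E
```

```text
[0.48034477 0.01285807 0.21946584] [-0.29650338  1.37222451  0.37403574] 0.00188511756934349 [-0.14663979 -0.41133243  2.04365298  0.03184168  1.36230973 -0.19468454]
0.25 [0.472 0.012 0.191]
dist 0.029 row: -0.001 -0.025 0.053 0.0 -0.001 -0.003
0.15 [0.467 0.012 0.168]
dist 0.054 row: -0.001 -0.042 0.099 0.0 -0.001 -0.003
0.08 [0.465 0.012 0.151]
dist 0.071 row: -0.001 -0.051 0.132 0.0 -0.001 -0.003
0 [0.464 0.012 0.131]
dist 0.090 row: -0.001 -0.058 0.17 0.0 -0.001 -0.003
-0.02 [0.464 0.012 0.126]
dist 0.095 row: -0.001 -0.06 0.18 0.0 -0.001 -0.003
```

Call:
jog_arm(motion="0 0 -0.006 0.02 0 0 0; 0 0 -0.012 0.04 0 0 0; 0 0 -0.02 0.06 0 0 0; 0 0 -0.028 0.08 0 0 0; 0 -0.001 -0.036 0.1 0 0 0")

```text
time: 15.78
tool_pos: [0.4706, 0.0121, 0.1686]
tool_rot: [0.052, 0.689, 0.72, 0.056]
contact_force: [-0.3, -0.2, 1.0]
gripper_width: -0.003
grasp_force: 0.5
```

```bash
python3 - <<'E'
from h import *
s=state();print(s['tool_pos'],s['contact_force'])
grab_frame("top");grab_frame("scene")
for c in("scene","top"):print([(t,np.round(d["at"],3),round(d["p"],2)) for t in("guard_bar",) for d in place_of(c,t)])
for ph in(.08,.03,0,-.02):
    p=bar(ph)+[.006,0,.006];print(ph,p.round(3));rel2(p,.15)
E
```

```text
[0.470632   0.01208727 0.16858601] [-0.26420691 -0.22908222  0.99316275]
[('guard_bar', array([0.469, 0.01 , 0.159]), 0.77)]
[('guard_bar', array([0.467, 0.011, 0.163]), 0.98)]
0.08 [0.468 0.012 0.151]
dist 0.019 row: -0.0 -0.011 0.035 0.002 -0.001 -0.003
0.03 [0.467 0.012 0.138]
dist 0.031 row: -0.0 -0.016 0.059 0.002 -0.001 -0.003
0 [0.467 0.012 0.131]
dist 0.038 row: -0.0 -0.018 0.074 0.002 -0.001 -0.003
-0.02 [0.467 0.012 0.126]
dist 0.043 row: -0.0 -0.02 0.084 0.002 -0.001 -0.003
```

Call:
jog_arm(motion="0 0 -0.006 0.016 0 0 0; 0 0 -0.01 0.032 0 0 0; 0 0 -0.013 0.046 0 0 0; 0 0 -0.015 0.058 0 0 0; 0 0 -0.018 0.07 0 0 0")

```text
time: 16.6
tool_pos: [0.467, 0.0118, 0.1326]
tool_rot: [0.052, 0.689, 0.72, 0.056]
contact_force: [-0.6, -0.8, -0.2]
gripper_width: -0.001
grasp_force: 0.5
```

```bash
python3 - <<'E'
from h import *
s=state();print(s['tool_pos'],s['contact_force'])
E
```

```text
[0.46697703 0.01183836 0.13264672] [-0.60712771 -0.77338747 -0.16862919]
```

Press on in 1 mm steps until the force rises.

Call:
jog_arm(motion="0 0 0 0.002 0 0 0; 0 0 0 0.004 0 0 0; 0 0 0 0.006 0 0 0; 0 0 0 0.008 0 0 0; 0 0 0 0.008 0 0 0")

```text
time: 17.23
tool_pos: [0.4677, 0.012, 0.131]
tool_rot: [0.051, 0.689, 0.72, 0.055]
contact_force: [-8.2, 0.6, 10.5]
gripper_width: -0.001
grasp_force: 5.7
```

The force rose to 10 N with the tip at z = 0.131, which is exactly the closed bar's top. Retreat and check.

Call:
jog_arm(motion="0 0 0 -0.02 0 0 0; 0 0 0 -0.06 0 0 0; 0 0 0 -0.12 0 0 0; 0 0 0 -0.2 0 0 0; 0 0 0 -0.3 0 0 0")

```text
time: 17.85
tool_pos: [0.4444, 0.0106, 0.2781]
tool_rot: [0.051, 0.69, 0.72, 0.056]
contact_force: [0.8, 0.1, 0.4]
gripper_width: -0.004
grasp_force: 0.0
```

```bash
python3 - <<'E'
from h import *;import cv2
f=grab_frame("scene");t=grab_frame("top");cv2.imwrite("pics/s6.png",cv2.resize(f["color"][80:300,130:420,::-1],None,fx=2.5,fy=2.5))
s=state();print(s["tool_pos"],s["contact_force"])
for c in("scene","top"):print([(t,np.round(d["at"],3),round(d["p"],2)) for t in("guard_bar","pot","heat_mark","punch") for d in place_of(c,t)])
E
```

```text
[0.44755047 0.01013382 0.285441  ] [0.57125465 0.88877461 0.35369653]
[('guard_bar', array([0.464, 0.014, 0.122]), 0.92), ('pot', array([ 0.361, -0.049,  0.003]), 0.83), ('pot', array([ 0.508, -0.283,  0.001]), 0.79), ('pot', array([ 0.815, -0.022,  0.   ]), 0.68), ('pot', array([ 0.268, -0.326,  0.001]), 0.46), ('heat_mark', array([0.609, 0.416, 0.   ]), 0.31)]
[('guard_bar', array([0.466, 0.009, 0.126]), 0.65), ('pot', array([ 0.503, -0.283,  0.003]), 0.83), ('pot', array([ 0.358, -0.049, -0.003]), 0.7), ('pot', array([ 0.808, -0.025,  0.001]), 0.59)]
```

View pics/s6.png

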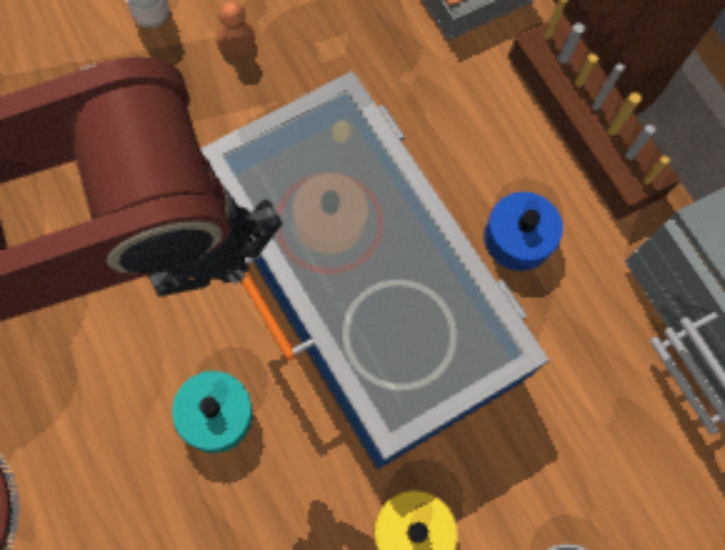

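The lid lies flat on the walls, with the bar at z ≈ 0.124. The pot at (330,213) is still inside the red ring and the robot is clear, so I'm handing in.

```bash
python3 -c "
from plant import *
print(job_done())"
```

```text
the job is handed in; nothing more can be done
None
```

I slid the copper pot along the plate into the red ring (about 3 mm off centre by the camera), lowered the guard gently until it was fully closed, backed the robot clear and handed the job in at about 18 s; no verdict came back.

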